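# Open the soldering hood's window to the pointer and switch on its extractor

## Task

Get the soldering hood ready for work: with the fingertips under its lip, push the sliding window up steadily, without gripping it, until the underside of the lip is level with the tip of the pointer clamped on the hood's right-hand post, and push the extractor's toggle switch on the hood's left side all the way over, away from you. The window stays where it is left; do not shift the pointer or the things standing about on the bench.

Things in the scene. Friction and masses are not known exactly. Their poses are not given: they have to be found in the camera images.
- hood: Fixed benchtop soldering hood, 460 mm wide, 300 deep, 480 high: aluminium frame, clear walls, sloped front towards the robot, leaning back 20 degrees. Origin on the bench, middle of the front of its floor; x into the hood, y to its left, z up. A rounded sill 26 mm high spans x = -19 to 7 mm; the front 100 mm inside are empty. Side posts 30 mm square at y = 220 and -220 mm.
- sash (a joint): Travel of the sliding window up its slope, in m: 0 fully down, 0.205 fully up. Window 404 mm wide, 180 mm tall, clear in an aluminium frame. Counterweights balance it, so it stays at any height; moving it takes about 3 to 7 N along the slope.
- lip_edge (a point): Middle of the lower front edge of the window's lip; moves with it. z: up the slope (travel direction); x: square to the window, into the hood; y: left along the lip. The lip is a ledge from y = -180 to 180 mm, 9 mm thick (its underside is z = 0), standing out 34 mm from the window frame. Fully down, this edge is 119 mm above the bench; below lip and window all is open down to the sill.
- lip_under (a point): Middle of the lip's underside, where the fingers push: a black rubber strip 36 by 360 mm and 5 mm thick under an aluminium ledge 4 mm thick, 18 mm behind lip_edge along x. Axes as for lip_edge.
- pointer_tip (a point): Tip of a tapered steel pin 20 mm long pointing to +y (towards the window) from a steel clip with a brass thumbscrew on the right-hand post, 8 mm beyond the lip's right end. Axes as for lip_edge. The window is at the marked height when lip_edge lies at this tip's z, measured along the slope (z axis). The clip is clamped at another height each time.
- fan_switch (a joint): Angle of the extractor's toggle switch, in rad: 0 off, leaning 0.5 rad towards the robot; 1.0 on, leaning 0.5 rad away from it. It turns about the hood's y axis, stays where it is left, and takes about 1.5 N at the tip.
- switch_tip (a point): Top end of the black toggle handle, 16 mm thick at the tip, 50 mm from its pivot. The pivot is at x = 20, y = 300, z = 94 mm in the hood's frame, on top of a grey control box 110 by 85 mm and 85 mm high on the hood's left side.
- flux_jar: Blue and white screw-top jar, 54 mm wide, 50 mm high, standing before the hood's right part. Origin at the centre of its underside, as for all below. Leave alone.
- pick_cup: White ceramic cup, 56 mm wide, 55 mm high, before the hood's left part. Leave alone.
- wire_spool: Small grey spool of copper, 48 mm wide, 30 mm high, near the left of the sill. Leave alone.
- bench_block: Steel disc 44 mm wide on a wooden block 50 by 75 mm, 34 mm high in all, beside the hood on its right. Leave alone.
- mallet: Small hammer 220 mm long lying on the bench to the right. Leave alone.
- scratch_brush: Brass brush with wooden back, 150 by 22 mm, 22 mm high, lying to the left. Leave alone.

How it is judged:
On the way:
1. the window is being pushed up by the fingers from beneath its lip (contact force between the fingers and sash_c0 above 0.5 N and velocity of joint sash above 0.004 m/s), for 0.1 s.
At the end, for the whole second after the job is handed in: The underside of the window's lip is within 8 mm of the pointer's tip along the slope, the window is at rest, and the toggle switch is over to the far side (beyond 0.85 of its 1.0 rad) (z of lip_edge in the frame of pointer_tip between -0.008 and 0.008 m and velocity of joint sash between -0.005 and 0.005 m/s and value of joint fan_switch above 0.85 rad); the robot touches nothing.
It fails at once if the lip is pinched (fingers on its underside and on its upper ledge at once) (contact force between the fingers and sash_c0 above 3 N and contact force between the fingers and sash_c1 above 3 N).
It fails at once if the window is thrown up or down (faster than 0.4 m/s) (velocity of joint sash above 0.4 m/s or velocity of joint sash below -0.4 m/s).
It fails at once if the pointer is shifted (more than 4 mm) (distance of pointer_tip from where it was at the start of the episode above 0.004 m).
It fails at once if something standing on the bench is shifted, lifted or knocked over (moved more than 25 mm or tipped) (distance of any of flux_jar, pick_cup, wire_spool, bench_block, mallet, scratch_brush from where it was at the start of the episode above 0.025 m or angle between any of flux_jar, pick_cup, wire_spool's own z axis and vertical above 0.5 rad).
It also fails if it takes over 45 s, if anything falls off the work surface, if the arm or the gripper's body presses on something with over 40 N, if the wrist force passes 120 N, or if a joint passes its speed limit or range.

## Robot

A 6-joint arm with a two-finger parallel gripper is mounted at the origin on the work surface. World frame = base frame: x ahead of the robot, y to its left, z up, the work surface at z = 0. Lengths are in m, angles in rad, forces in N, time in s.
With the tool pointing down it reaches from about 0.25 to 0.725 m from the base axis. Payload 4 kg.
Tool frame: the origin (TCP) lies at the very end of the fingers, on their centre line; the grasp point (between the pads) lies 19 mm behind it (bot.pinch_z is the distance from the TCP to the grasp point, in m); z points along the fingers, x is the direction in which the jaws open and shut, and the axes are right-handed (so a half turn about z gives the same grasp; the last joint's range is limited). The gripper opens to 85 mm and grips with 20 to 120 N. Pads are 22 mm wide; open, the fingers measure 114 mm over their backs; the gripper's body (76 mm by 85 mm) begins 54 mm behind the grasp point. The pads swing forward as they close: fully open they stand 13 mm farther back than shut.
Start: joints at [-1.197, 0.241, 0.005, 1.335, 0, 1.571], TCP at [0.183, -0.465, 0.231] pointing down, gripper open.
Joint ranges: [-2.72, 2.72], [-1.05, 1.87], [-1.09, 1.28], [-1.99, 2.15], [-1.42, 1.44], [-3.14, 3.14]. Speed limits (rad/s): [2.79, 2.79, 3.14, 3.14, 3.14, 3.14].

## Interface

Orientations are given as a unit quaternion [x, y, z, w].
In Python, from workcell import bot gives the robot as it stands. The module is installed in compiled form; this text tells all that it offers.
- The arm moves only by the shell command python3 -m inch 'ROWS'. ROWS is JSON, a list of rows, each a list of 7 numbers: the shift along the tool's x, y, z scaled (see below), then the turn, a rotation vector about the tool's x, y, z scaled (see below), then the gripper command: -1 is fully open, 1 is shut, values between are in proportion. In form: [[x, y, z, wx, wy, wz, gripper], ...]. A call has exactly 8 rows; each row shifts and turns the commanded pose from where the row before left it, along the tool's axes as they then stand; what a row does not reach is not made up. The controller multiplies each number of a shift by 2.5 cm and each number of a turn by 180 degrees. A row lasts 1/10 s, in which the tool goes at most 50 mm and 8.59 degrees, less where a joint would pass 70% of its speed; a pose out of reach is approached as far as the arm can. A call with a number of a shift or a turn outside -1 to 1 is refused whole. A call with a gripper value outside its range is refused whole. The fingers move at their own pace and stop on an object; the grip force is fixed at half the most. Time passes only in rows, so rows that do not move let the fingers close, or fill a call up. It gives the time, the measured TCP pose, the force and the opening at its end, in the units of the state.
- bot.get_obs(): the state, without advancing time (a new reading comes with each control period).
- bot.camera(name): name is "side" or "top" or "wrist"; returns (picture, depth): 480x640x3 uint8, blue, green, red; 480x640 float32, m along the optical axis (not along the pixel's ray), 0 where there is no reading.
- bot.get_calibration(name): a dict with "vfov" (degrees; the focal length in pixels is half the picture's height over the tangent of half this angle, whatever the lens; pixels are square), "cx", "cy" (the principal point, pixels), "dist_coeffs" ([k1, k2, p1, p2, k3] as OpenCV has them; the pictures are not rectified), "R" (3x3) and "t" (3): a world point X has camera coordinates R X + t. Camera axes: x right, y down, z forward; pixel columns grow to the right and rows downward; lengths in m; the calibration is good to about 2 mm. A picture is of the moment at which its call begins: read the wrist's pose just before it. get_calibration takes no time and is no camera call; for the wrist camera it gives the pose at the moment of the call.
- bot.job_done(): hands the job in, once; it reports no verdict.
The state is a dict: "clock": time; "joint_pos": joint angles; "joint_vel": joint speeds; "tau": joint torques, N m; "eef_pos": TCP position; "tool_rot": TCP orientation; "ft_force": force on the tool from outside, world axes, zero at the start; "ft_torque": the same for the moment, N m; "grip_width": finger opening in m.
Only numpy, scipy, OpenCV 4.12 (cv2) and the standard library are available. Lean on these libraries where they do the work, as an engineer would, in place of code of your own. Each camera call takes 0.05 s, during which the arm holds its last target.

## Working session

There is one attempt and no reset: what is moved stays moved. The work goes in short steps, Python scripts to look and compute and a shell command to move; the robot and the scene stay as the last step left them, time stands still between calls to the robot, and variables do not carry over. Pictures are saved under pics/ and viewed, and the job is handed in when it is done.

```bash
mkdir -p pics; cat > h.py <<'E'
import numpy as np,cv2
from workcell import bot
def K(c):
    f=240/np.tan(np.radians(c["vfov"])/2); return np.array([[f,0,c["cx"]],[0,f,c["cy"]],[0,0,1]])
def ray(c,uv):
    p=cv2.undistortPoints(np.array([[uv]],float),K(c),np.array(c["dist_coeffs"],float))[0,0]
    R=np.array(c["R"]);t=np.array(c["t"])
    return -R.T@t, R.T@np.array([p[0],p[1],1.])
def pt(c,uv,d):
    o,r=ray(c,uv); return o+r*d
def plane(c,uv,n,p0):
    o,r=ray(c,uv); n=np.array(n,float); return o+r*(n@(np.array(p0)-o))/(n@r)
def proj(c,X):
    R=np.array(c["R"]);rv=cv2.Rodrigues(R)[0]
    return cv2.projectPoints(np.array(X,float).reshape(-1,3),rv,np.array(c["t"],float),K(c),np.array(c["dist_coeffs"],float))[0][:,0]
E
python3 - <<'E'
from h import *
o=bot.get_obs();print({k:np.round(v,3) for k,v in o.items()},bot.pinch_z)
for n in["side","top","wrist"]:
    c=bot.get_calibration(n);p,d=bot.camera(n);cv2.imwrite(f"pics/{n}0.png",p);np.save(f"pics/{n}0.npy",d)
    print(n,c["vfov"],np.round(-np.array(c["R"]).T@c["t"],3),np.round(c["R"],2).tolist(),c["dist_coeffs"])
E
```

```text
{'clock': np.float64(0.0), 'joint_pos': array([-1.197,  0.241,  0.004,  1.335,  0.   ,  1.571]), 'joint_vel': array([ 0.   , -0.001, -0.   , -0.002, -0.002, -0.   ]), 'tau': array([ 1.0000e-03, -3.7232e+01,  2.5241e+01,  1.7000e-02,  0.0000e+00,
       -0.0000e+00]), 'eef_pos': array([ 0.182, -0.465,  0.23 ]), 'tool_rot': array([ 0.826, -0.563, -0.001, -0.001]), 'ft_force': array([0.366, 0.305, 0.271]), 'ft_torque': array([-0.036,  0.009,  0.038]), 'grip_width': np.float64(0.085)} 0.0187
side 56.52355864127002 [0.438 0.656 0.897] [[-1.0, -0.07, -0.01], [-0.05, 0.76, -0.65], [0.05, -0.65, -0.76]] [-0.04789571  0.          0.          0.          0.        ]
top 55.49785274924107 [ 0.306 -0.     1.013] [[-0.07, -1.0, 0.01], [-0.97, 0.06, -0.23], [0.23, -0.02, -0.97]] [-0.02921408  0.          0.          0.          0.        ]
wrist 58.10002116871274 [ 0.245 -0.441  0.373] [[0.36, -0.93, -0.0], [-0.9, -0.35, 0.26], [-0.25, -0.09, -0.96]] [-0.0788605  0.         0.         0.         0.       ]
```

View pics/side0.png

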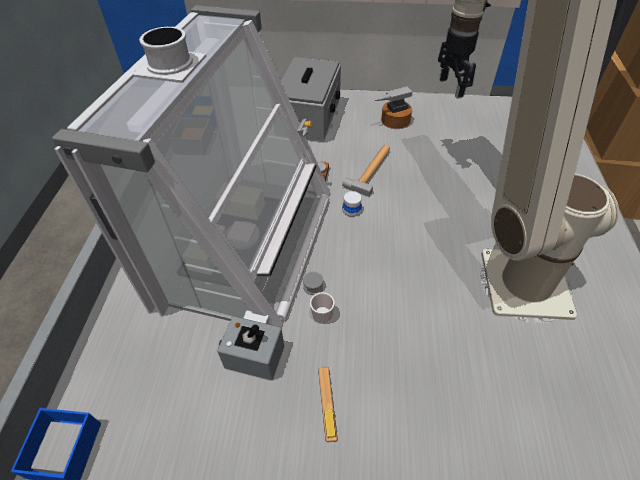

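View pics/top0.png

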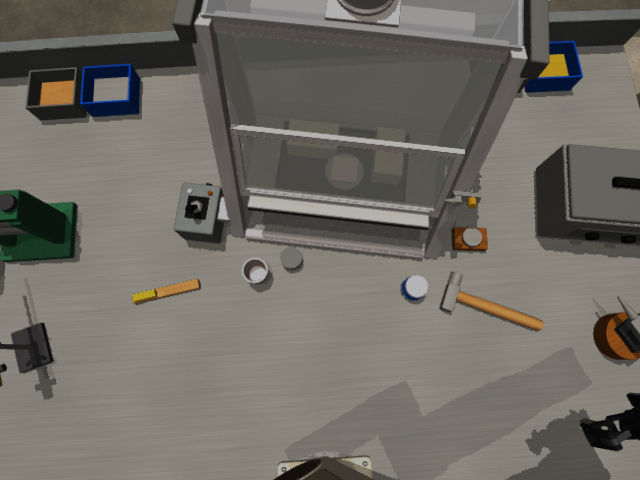

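View pics/wrist0.png

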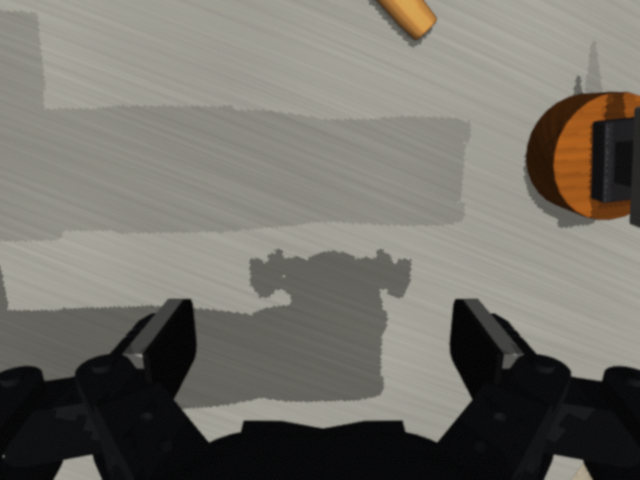

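The side view shows the switch at about (252,335), the lip from (262,270) to (313,168) and the clamp with its brass screw at about (305,125). In the top view the sill runs (247,235) to (424,254), the lip (248,203) to (428,220), the clamp is at (470,200) and the switch at (197,207). Next I'll zoom in.

```bash
python3 - <<'E'
import cv2,numpy as np
t=cv2.imread("pics/top0.png");s=cv2.imread("pics/side0.png")
cv2.imwrite("pics/z1.png",cv2.resize(t[170:270,390:500],None,fx=6,fy=6,interpolation=cv2.INTER_CUBIC))
a=cv2.resize(t[170:270,165:275],(400,364),interpolation=cv2.INTER_CUBIC);b=cv2.resize(s[300:400,210:320],(400,364),interpolation=cv2.INTER_CUBIC)
cv2.imwrite("pics/z2.png",np.hstack([a,b]))
cv2.imwrite("pics/z3.png",cv2.resize(s[100:220,260:360],None,fx=5,fy=5,interpolation=cv2.INTER_CUBIC))
E
```

```text
(no output)
```

View pics/z1.png

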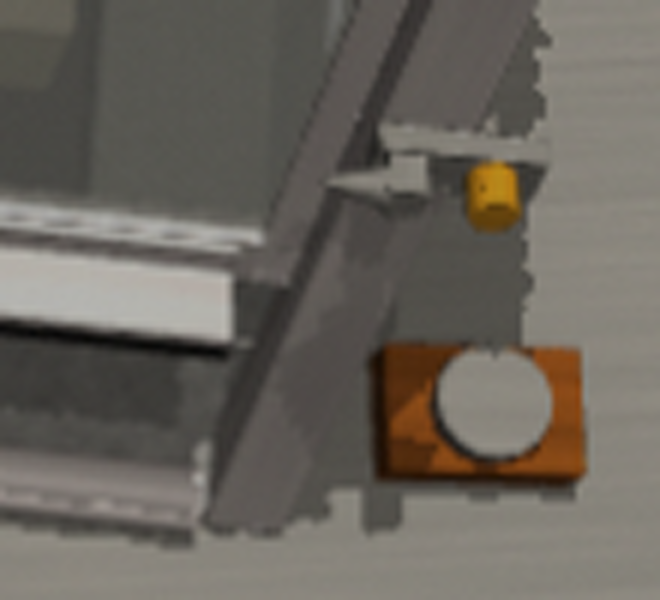

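View pics/z2.png

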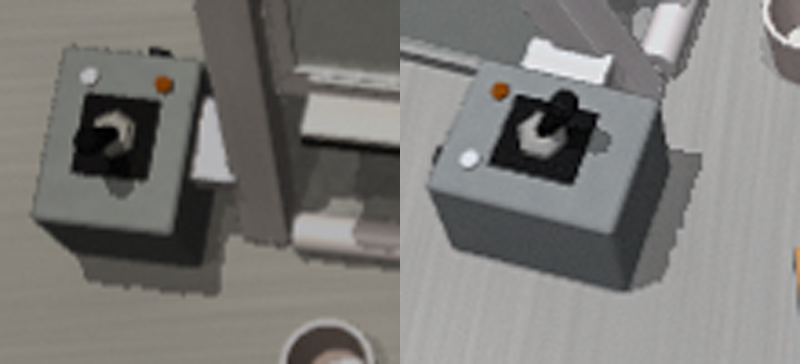

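View pics/z3.png

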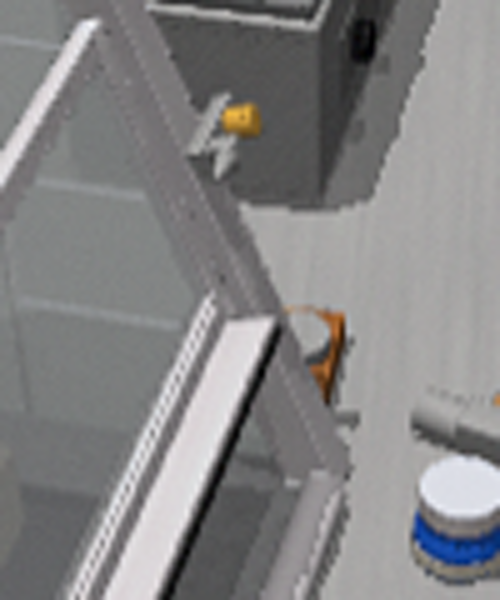

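```bash
python3 - <<'E'
from h import *
ct,cs=bot.get_calibration("top"),bot.get_calibration("side")
dt,ds=np.load("pics/top0.npy"),np.load("pics/side0.npy")
def tri(a,b):
    o1,r1=ray(ct,a);o2,r2=ray(cs,b);r1/=np.linalg.norm(r1);r2/=np.linalg.norm(r2)
    s=np.linalg.lstsq(np.c_[r1,-r2],o2-o1,rcond=None)[0];p,q=o1+s[0]*r1,o2+s[1]*r2
    return np.round((p+q)/2,4),round(np.linalg.norm(p-q),4)
print("tip",tri((445,200.5),(304,135.6)))
print("lipR upper front",tri((428.7,227),(315.2,164)))
# depth points
t=cv2.imread("pics/top0.png")
for n,c,d,l in [("t",ct,dt,[(446,200),(447,200),(449,200),(452,200),(340,213),(260,204),(420,219),(260,237),(340,246),(415,253),(185,195),(215,190),(185,230)]),
              ("s",cs,ds,[(304,134),(304,132),(303,130),(290,218),(270,265),(310,170)])]:
    for u in l: print(n,u,np.round(pt(c,u,d[u[1],u[0]]),3),round(float(d[u[1],u[0]]),3))
# control box rim by depth: z 0.08-0.09
vv,uu=np.mgrid[150:270,150:240]
P=np.array([pt(ct,(u,v),dt[v,u]) for u,v in zip(uu.ravel(),vv.ravel())])
m=(abs(P[:,2]-0.085)<0.006)
pix=np.c_[uu.ravel(),vv.ravel()][m]
r=cv2.minAreaRect((P[m][:,:2]*1000).astype(np.float32));print("box",r,m.sum(), np.round(cv2.boxPoints(r)))
# depth around lip: plane points
s=cv2.imread("pics/side0.png")
a=cv2.resize(t[180:270,230:340],(600,490),interpolation=cv2.INTER_CUBIC);cv2.imwrite("pics/z4.png",a)
a=cv2.resize(s[230:330,230:340],(600,545),interpolation=cv2.INTER_CUBIC);cv2.imwrite("pics/z5.png",a)
E
```

```text
tip (array([ 0.5619, -0.25  ,  0.224 ]), np.float64(0.0038))
lipR upper front (array([ 0.5343, -0.2349,  0.1469]), np.float64(0.0038))
t (446, 200) [ 0.564 -0.252  0.225] 0.831
t (447, 200) [ 0.563 -0.252  0.23 ] 0.826
t (449, 200) [ 0.564 -0.258  0.225] 0.831
t (452, 200) [ 0.562 -0.261  0.23 ] 0.826
t (340, 213) [ 0.576 -0.062  0.148] 0.904
t (260, 204) [0.606 0.095 0.146] 0.91
t (420, 219) [ 0.555 -0.221  0.144] 0.907
t (260, 237) [0.57  0.112 0.025] 1.019
t (340, 246) [ 0.538 -0.066  0.022] 1.018
t (415, 253) [ 0.511 -0.231  0.025] 1.013
t (185, 195) [0.659 0.263 0.082] 0.981
t (215, 190) [0.666 0.199 0.082] 0.984
t (185, 230) [0.579 0.262 0.085] 0.96
s (304, 134) [ 0.56  -0.253  0.226] 1.107
s (304, 132) [ 0.561 -0.256  0.23 ] 1.106
s (303, 130) [ 0.564 -0.265  0.229] 1.112
s (290, 218) [ 0.573 -0.037  0.149] 1.025
s (270, 265) [0.598 0.1   0.149] 0.937
s (310, 170) [ 0.543 -0.205  0.151] 1.131
box ((622.8219604492188, 213.4978790283203), (135.53952026367188, 110.70332336425781), 80.34461212158203) 1839 [[557. 156.]
 [666. 137.]
 [689. 271.]
 [580. 290.]]
```

View pics/z4.png

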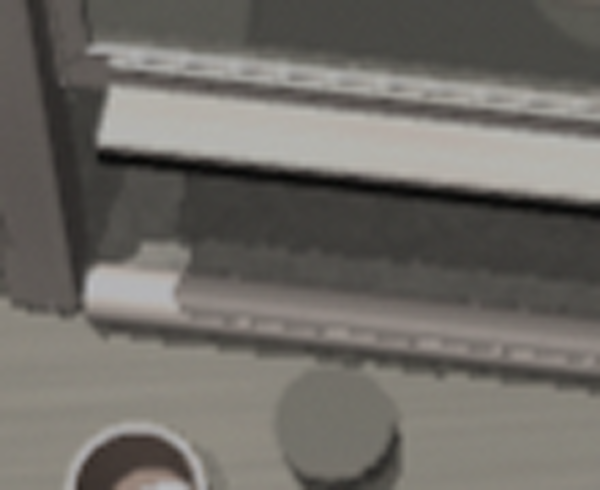

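View pics/z5.png

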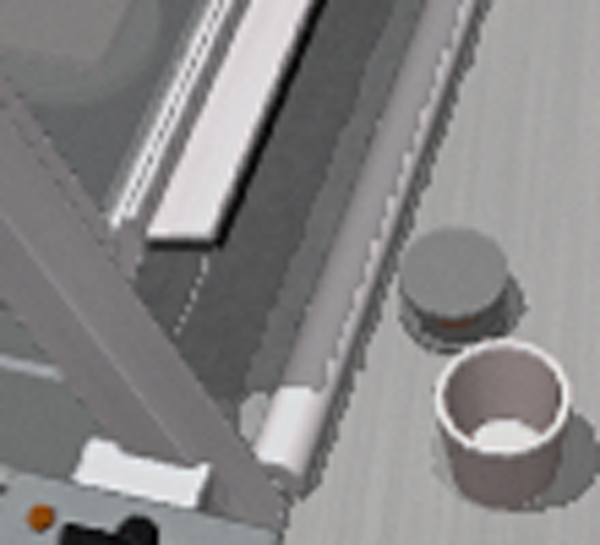

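```bash
cat >> h.py <<'E'
def tri(ct,cs,a,b):
    o1,r1=ray(ct,a);o2,r2=ray(cs,b);r1/=np.linalg.norm(r1);r2/=np.linalg.norm(r2)
    s=np.linalg.lstsq(np.c_[r1,-r2],o2-o1,rcond=None)[0];p,q=o1+s[0]*r1,o2+s[1]*r2
    return (p+q)/2,np.linalg.norm(p-q)
E
python3 - <<'E'
from h import *
ct,cs=bot.get_calibration("top"),bot.get_calibration("side")
T=lambda a,b:tri(ct,cs,a,b)
tip,e0=T((445,200.5),(304,135.6));R,e1=T((428.7,227),(315.2,164));L,e2=T((248.2,207.5),(270.3,274))
print(tip,R,L,e0,e1,e2,np.linalg.norm(L-R))
yd=(L-R)[:2];yaw=np.arctan2(-yd[0],yd[1]);print("yaw",np.degrees(yaw))
hx=np.array([np.cos(yaw),np.sin(yaw),0]);hy=np.array([-np.sin(yaw),np.cos(yaw),0])
s,c=np.sin(np.radians(20)),np.cos(np.radians(20))
zs=hx*s+np.array([0,0,c]);xs=hx*c-np.array([0,0,s])
M=(L+R)/2;edge=M-0.009*zs;print("edge",edge)
d=tip-edge;print("tip in lip",d@xs,d@hy,d@zs)
# sill ends on z=0.026: top px ends, and box center -> pivot
for u in [(246.5,231),(425,252)]: print(plane(ct,u,(0,0,1),(0,0,.02)))
# box top outline corners at z=.085 (top img)
for u in [(165+68/3.636,170+48/3.64),(165+205/3.636,170+65/3.64),(165+178/3.636,170+232/3.64),(165+36/3.636,170+213/3.64)]: print("box",plane(ct,u,(0,0,1),(0,0,.085)).round(4))
# switch tip & nut center
print("nut",T((165+117/3.636,170+130/3.64),(210+(540-400)/3.636,300+137/3.64)))
print("swtip",T((165+90/3.636,170+140/3.64),(210+(565-400)/3.636,300+103/3.64)))
E
```

```text
[ 0.56190924 -0.24996416  0.22403313] [ 0.53430985 -0.2349376   0.146934  ] [0.59719518 0.11946974 0.14556894] 0.003759215728763419 0.003839047674122344 0.005029094180186751 0.35994582045995427
yaw -10.061725712714665
edge [ 0.56272167 -0.05719614  0.13779424]
tip in lip 0.001400126214687656 -0.18994520731112471 0.0922831119551318
[0.58703883 0.14196543 0.02      ]
[ 0.51285412 -0.25452857  0.02      ]
box [0.6847 0.2655 0.085 ]
box [0.6686 0.1841 0.085 ]
box [0.5671 0.2012 0.085 ]
box [0.5838 0.2836 0.085 ]
nut (array([0.62939965, 0.23662255, 0.08455509]), np.float64(0.004191143589555207))
swtip (array([0.60857939, 0.23982469, 0.131012  ]), np.float64(0.0035127643556356653))
```

The lip triangulates to 359.9 mm long (360 given), and the pointer tip to y = -190 mm in the lip's frame (-188 given). So the window needs to rise about 92 mm. Next I work out the motion to a pose in front of the lip: tool square to the window, camera on top, fingers shut.

```bash
cat >> h.py <<'E'
from scipy.spatial.transform import Rotation as Ro
yaw=np.radians(-10.06)
hx=np.array([np.cos(yaw),np.sin(yaw),0]);hy=np.array([-np.sin(yaw),np.cos(yaw),0])
s20,c20=np.sin(np.radians(20)),np.cos(np.radians(20))
zs=hx*s20+np.array([0,0,c20]);xs=hx*c20-np.array([0,0,s20])
edge0=np.array([.5627,-.0572,.1378]);tip0=np.array([.5619,-.25,.224])
Rt=np.c_[-hy,-zs,xs]
pivot=np.array([.6294,.2366,.094])
def plan(P,R2=None,n=8):
    o=bot.get_obs();R=Ro.from_quat(o["tool_rot"]);p=o["eef_pos"]
    R2=R if R2 is None else Ro.from_matrix(R2)
    w=(R.inv()*R2).as_rotvec();q=R
    print("clock",o["clock"],"pos",np.round(p,4),"F",np.round(o["ft_force"],1),"deg",np.degrees(w).round(1),"joints",np.round(o["joint_pos"],2),"w",round(float(o["grip_width"]),3))
    print("pos in lip0 frame mm",np.round(1000*np.array([xs,hy,zs])@(p-edge0),1))
    for i in range(n):
        print(np.round(q.inv().apply((P-p)/n)/.025,3),np.round(w/n/np.pi,4)); q=q*Ro.from_rotvec(w/n)
E
python3 - <<'E'
from h import *
Rd=np.c_[-hy,-hx,[0,0,-1]]
plan(np.array([.36,-.1,.28]),Rd,16)
A=edge0-.07*xs-.04*zs;print(A)
E
```

```text
clock 0.15 pos [ 0.1824 -0.465   0.2306] F [-0.6 -0.5 -0.4] deg [ 0.   0.1 31.5] joints [-1.2   0.24  0.    1.34  0.    1.57] w 0.085
pos in lip0 frame mm [-316.7 -468.   -16.5]
[-0.688 -0.747 -0.122] [0.     0.     0.0109]
[-0.713 -0.723 -0.122] [0.     0.     0.0109]
[-0.737 -0.698 -0.122] [0.     0.     0.0109]
[-0.761 -0.672 -0.122] [0.     0.     0.0109]
[-0.783 -0.645 -0.123] [0.     0.     0.0109]
[-0.805 -0.618 -0.123] [0.     0.     0.0109]
[-0.826 -0.59  -0.123] [0.     0.     0.0109]
[-0.846 -0.561 -0.123] [0.     0.     0.0109]
[-0.864 -0.532 -0.123] [0.     0.     0.0109]
[-0.882 -0.502 -0.123] [0.     0.     0.0109]
[-0.899 -0.472 -0.123] [0.     0.     0.0109]
[-0.914 -0.44  -0.123] [0.     0.     0.0109]
[-0.929 -0.409 -0.123] [0.     0.     0.0109]
[-0.942 -0.377 -0.123] [0.     0.     0.0109]
[-0.955 -0.344 -0.123] [0.     0.     0.0109]
[-0.966 -0.311 -0.123] [0.     0.     0.0109]
[ 0.48446237 -0.0433201   0.12415371]
```

```bash
python3 -m inch '[[-0.69,-0.75,-0.12,0,0,0.011,1],[-0.71,-0.72,-0.12,0,0,0.011,1],[-0.74,-0.7,-0.12,0,0,0.011,1],[-0.76,-0.67,-0.12,0,0,0.011,1],[-0.78,-0.65,-0.12,0,0,0.011,1],[-0.8,-0.62,-0.12,0,0,0.011,1],[-0.83,-0.59,-0.12,0,0,0.011,1],[-0.85,-0.56,-0.12,0,0,0.011,1]]'; python3 - <<'E'
from h import *
Rd=np.c_[-hy,-hx,[0,0,-1]]
plan(np.array([.36,-.1,.28]),Rd,8)
E
```

```text
clock: 0.95
eef_pos: [0.2718, -0.2818, 0.2552]
tool_rot: [0.74, -0.672, -0.0, -0.0]
ft_force: [0.9, 0.2, -0.5]
grip_width: -0.0
clock 0.95 pos [ 0.2718 -0.2818  0.2552] F [ 0.9  0.2 -0.5] deg [ 0.   0.  15.5] joints [-0.8   0.01 -0.2   1.36  0.    2.24] w -0.0
pos in lip0 frame mm [-272.4 -271.9   25.8]
[-0.863 -0.526 -0.124] [0.     0.     0.0108]
[-0.88  -0.496 -0.124] [0.     0.     0.0108]
[-0.896 -0.466 -0.124] [0.     0.     0.0108]
[-0.912 -0.435 -0.124] [0.     0.     0.0108]
[-0.926 -0.404 -0.124] [0.     0.     0.0108]
[-0.939 -0.373 -0.124] [0.     0.     0.0108]
[-0.951 -0.341 -0.124] [0.     0.     0.0108]
[-0.962 -0.308 -0.124] [0.     0.     0.0108]
```

```bash
sed -i 's/^Rt=.*/Rt=np.c_[hy,zs,xs]/' h.py; python3 - <<'E'
from h import *
plan(np.array([.36,-.05,.26]),np.c_[hy,hx,[0,0,-1]],24)
E
```

```text
clock 0.95 pos [ 0.2718 -0.2818  0.2552] F [ 0.9  0.2 -0.5] deg [  -0.     0.  -164.5] joints [-0.8   0.01 -0.2   1.36  0.    2.24] w -0.0
pos in lip0 frame mm [-272.4 -271.9   25.8]
[-0.37  -0.183 -0.008] [-0.      0.     -0.0381]
[-0.346 -0.226 -0.008] [-0.      0.     -0.0381]
[-0.317 -0.266 -0.008] [-0.      0.     -0.0381]
[-0.283 -0.302 -0.008] [-0.      0.     -0.0381]
[-0.245 -0.333 -0.008] [-0.      0.     -0.0381]
[-0.203 -0.36  -0.008] [-0.      0.     -0.0381]
[-0.159 -0.382 -0.008] [-0.      0.     -0.0381]
[-0.112 -0.398 -0.008] [-0.      0.     -0.0381]
[-0.064 -0.408 -0.008] [-0.      0.     -0.0381]
[-0.015 -0.413 -0.008] [-0.      0.     -0.0381]
[ 0.035 -0.412 -0.008] [-0.      0.     -0.0381]
[ 0.084 -0.405 -0.008] [-0.      0.     -0.0381]
[ 0.131 -0.392 -0.008] [-0.      0.     -0.0381]
[ 0.177 -0.373 -0.008] [-0.      0.     -0.0381]
[ 0.221 -0.35  -0.008] [-0.      0.     -0.0381]
[ 0.261 -0.321 -0.008] [-0.      0.     -0.0381]
[ 0.297 -0.287 -0.008] [-0.      0.     -0.0381]
[ 0.329 -0.25  -0.008] [-0.      0.     -0.0381]
[ 0.357 -0.209 -0.008] [-0.      0.     -0.0381]
[ 0.379 -0.165 -0.008] [-0.      0.     -0.0381]
[ 0.396 -0.118 -0.008] [-0.      0.     -0.0381]
[ 0.407 -0.07  -0.008] [-0.      0.     -0.0381]
[ 0.413 -0.021 -0.008] [-0.      0.     -0.0381]
[ 0.412  0.028 -0.008] [-0.      0.     -0.0381]
```

```bash
python3 -m inch '[[-0.37,-0.18,0,0,0,-0.038,1],[-0.35,-0.23,0,0,0,-0.038,1],[-0.32,-0.27,0,0,0,-0.038,1],[-0.28,-0.3,0,0,0,-0.038,1],[-0.24,-0.33,0,0,0,-0.038,1],[-0.2,-0.36,0,0,0,-0.038,1],[-0.16,-0.38,0,0,0,-0.038,1],[-0.11,-0.4,0,0,0,-0.038,1]]'
python3 -m inch '[[-0.06,-0.41,0,0,0,-0.038,1],[-0.01,-0.41,0,0,0,-0.038,1],[0.03,-0.41,0,0,0,-0.038,1],[0.08,-0.4,0,0,0,-0.038,1],[0.13,-0.39,0,0,0,-0.038,1],[0.18,-0.37,0,0,0,-0.038,1],[0.22,-0.35,0,0,0,-0.038,1],[0.26,-0.32,0,0,0,-0.038,1]]'
python3 -m inch '[[0.3,-0.29,0,0,0,-0.038,1],[0.33,-0.25,0,0,0,-0.038,1],[0.36,-0.21,0,0,0,-0.038,1],[0.38,-0.17,0,0,0,-0.038,1],[0.4,-0.12,0,0,0,-0.038,1],[0.41,-0.07,0,0,0,-0.038,1],[0.41,-0.02,0,0,0,-0.038,1],[0.41,0.03,0,0,0,-0.039,1]]'
python3 - <<'E'
from h import *
A=edge0-.09*xs-.035*zs;print(A)
plan(A,Rt,16)
E
```

```text
clock: 1.75
eef_pos: [0.301, -0.2051, 0.2551]
tool_rot: [0.967, -0.254, -0.0, -0.0]
ft_force: [-0.1, 0.6, 0.8]
grip_width: 0.0001
clock: 2.55
eef_pos: [0.3304, -0.1283, 0.2551]
tool_rot: [0.976, 0.219, -0.0, -0.0]
ft_force: [-0.3, 0.6, -0.9]
grip_width: 0.0004
clock: 3.35
eef_pos: [0.3601, -0.0509, 0.2551]
tool_rot: [0.765, 0.644, -0.0, -0.0]
ft_force: [0.2, -1.2, 0.4]
grip_width: 0.0001
[ 0.46764127 -0.04033592  0.13569257]
clock 3.35 pos [ 0.3601 -0.0509  0.2551] F [ 0.2 -1.2  0.4] deg [-70.   -0.2   0.2] joints [-0.14 -0.04 -0.25  1.36 -0.    0.03] w 0.0
pos in lip0 frame mm [-228.6  -29.2   41.6]
[0.072 0.261 0.298] [-0.0243 -0.0001  0.0001]
[0.072 0.237 0.317] [-0.0243 -0.0001  0.0001]
[0.072 0.212 0.335] [-0.0243 -0.0001  0.0001]
[0.072 0.186 0.35 ] [-0.0243 -0.0001  0.0001]
[0.072 0.159 0.363] [-0.0243 -0.0001  0.0001]
[0.072 0.131 0.374] [-0.0243 -0.0001  0.0001]
[0.072 0.102 0.383] [-0.0243 -0.0001  0.0001]
[0.072 0.072 0.389] [-0.0243 -0.0001  0.0001]
[0.073 0.042 0.394] [-0.0243 -0.0001  0.0001]
[0.073 0.012 0.396] [-0.0243 -0.0001  0.0001]
[ 0.073 -0.018  0.396] [-0.0243 -0.0001  0.0001]
[ 0.073 -0.048  0.393] [-0.0243 -0.0001  0.0001]
[ 0.073 -0.078  0.388] [-0.0243 -0.0001  0.0001]
[ 0.073 -0.108  0.381] [-0.0243 -0.0001  0.0001]
[ 0.073 -0.137  0.372] [-0.0243 -0.0001  0.0001]
[ 0.073 -0.165  0.36 ] [-0.0243 -0.0001  0.0001]
```

```bash
python3 -m inch '[[0.07,0.26,0.3,-0.0243,0,0,1],[0.07,0.24,0.32,-0.0243,0,0,1],[0.07,0.21,0.33,-0.0243,0,0,1],[0.07,0.19,0.35,-0.0243,0,0,1],[0.07,0.16,0.36,-0.0243,0,0,1],[0.07,0.13,0.37,-0.0243,0,0,1],[0.07,0.1,0.38,-0.0243,0,0,1],[0.07,0.07,0.39,-0.0243,0,0,1]]'
python3 - <<'E'
from h import *
A=edge0-.09*xs-.035*zs;print(A)
plan(A,Rt,8)
E
```

```text
clock: 4.15
eef_pos: [0.4138, -0.0466, 0.1957]
tool_rot: [0.731, 0.612, 0.194, 0.232]
ft_force: [-0.0, 1.0, -0.9]
grip_width: 0.0003
[ 0.46764127 -0.04033592  0.13569257]
clock 4.15 pos [ 0.4138 -0.0466  0.1957] F [-0.   1.  -0.9] deg [-34.8   0.   -0. ] joints [-0.07 -0.34 -0.83  0.46 -0.06  0.09] w 0.0
pos in lip0 frame mm [-159.3  -15.6    3.6]
[0.078 0.039 0.395] [-0.0242  0.     -0.    ]
[0.078 0.009 0.397] [-0.0242  0.     -0.    ]
[ 0.078 -0.021  0.396] [-0.0242  0.     -0.    ]
[ 0.078 -0.051  0.393] [-0.0242  0.     -0.    ]
[ 0.078 -0.081  0.388] [-0.0242  0.     -0.    ]
[ 0.078 -0.11   0.381] [-0.0242  0.     -0.    ]
[ 0.078 -0.138  0.372] [-0.0242  0.     -0.    ]
[ 0.078 -0.166  0.36 ] [-0.0242  0.     -0.    ]
```

```bash
cat > fk.py <<'E'
from h import *
from scipy.optimize import least_squares
D=[([.241,.004,1.335],.4995,.2306),([.01,-.2,1.36],.3915,.2552),([-.04,-.25,1.36],.3637,.2551),([-.34,-.83,.46],.4164,.1957)]
o=bot.get_obs();j=o["joint_pos"]
D[3]=(j[1:4],np.hypot(*o["eef_pos"][:2]),o["eef_pos"][2])
def rows(q):
    a,b,c=q[0],q[0]+q[1],sum(q)
    # z0,A(2),B(2),L ; rotation increases pitch-down: vector v -> R(-ang)
    return np.array([[0,np.cos(a),np.sin(a),np.cos(b),np.sin(b),np.cos(c)],[1,-np.sin(a),np.cos(a),-np.sin(b),np.cos(b),-np.sin(c)]])
M=np.vstack([rows(q) for q,_,_ in D]);y=np.hstack([[r,z] for _,r,z in D])
x,res,rk,sv=np.linalg.lstsq(M,y,rcond=None)
if __name__=="__main__":
    print(x,rk,sv,M@x-y)
E
python3 fk.py
```

```text
[-0.41235064  0.72033285  0.93110484 -0.36444407 -0.28410591 -0.09800525] 6 [3.69826241 2.96406763 1.05481732 0.63903764 0.12508836 0.02241585] [ 6.74966997e-04  9.80282883e-05 -4.35887661e-03 -1.27887809e-03
  3.78212355e-03  1.22896443e-03 -1.04373226e-04 -4.81146296e-05]
```

```bash
python3 - <<'E'
from h import *
a=np.radians(20);R35=Rt@Ro.from_rotvec([a,0,0]).as_matrix();print(R35[:,2])
A=edge0-.05*xs-.045*zs;print(A)
plan(A,R35,8)
E
```

```text
[ 0.75426679 -0.13381216 -0.64278761]
[ 0.50128346 -0.04630428  0.11261484]
clock 4.15 pos [ 0.4138 -0.0466  0.1957] F [-0.   1.  -0.9] deg [-14.8   0.   -0. ] joints [-0.07 -0.34 -0.83  0.46 -0.06  0.09] w 0.0
pos in lip0 frame mm [-159.3  -15.6    3.6]
[0.078 0.112 0.588] [-0.0103  0.     -0.    ]
[0.078 0.093 0.591] [-0.0103  0.     -0.    ]
[0.078 0.074 0.594] [-0.0103  0.     -0.    ]
[0.078 0.055 0.596] [-0.0103  0.     -0.    ]
[0.078 0.036 0.597] [-0.0103  0.     -0.    ]
[0.078 0.016 0.598] [-0.0103  0.     -0.    ]
[ 0.078 -0.003  0.598] [-0.0103  0.     -0.    ]
[ 0.078 -0.022  0.598] [-0.0103  0.     -0.    ]
```

```bash
python3 -m inch '[[0.08,0.11,0.59,-0.0103,0,0,1],[0.08,0.09,0.59,-0.0103,0,0,1],[0.08,0.07,0.59,-0.0103,0,0,1],[0.08,0.06,0.6,-0.0103,0,0,1],[0.08,0.04,0.6,-0.0103,0,0,1],[0.08,0.02,0.6,-0.0103,0,0,1],[0.08,0,0.6,-0.0103,0,0,1],[0.08,-0.02,0.6,-0.0103,0,0,1]]'
python3 - <<'E'
from h import *
A=edge0+.027*xs-.03*zs;print(A)
plan(A,Rt,8)
E
```

```text
clock: 4.95
eef_pos: [0.5042, -0.0459, 0.1136]
tool_rot: [0.696, 0.583, 0.269, 0.322]
ft_force: [-8.0, -0.3, -7.5]
grip_width: -0.0002
[ 0.57757877 -0.0598396   0.10037468]
clock 4.95 pos [ 0.5042 -0.0459  0.1136] F [-8.  -0.3 -7.5] deg [-20.4   0.1   0. ] joints [-0.02  0.08 -1.09 -0.45 -0.12  0.1 ] w -0.0
pos in lip0 frame mm [-47.7   0.9 -43.1]
[-0.004  0.191  0.327] [-0.0141  0.      0.    ]
[-0.004  0.177  0.336] [-0.0141  0.      0.    ]
[-0.004  0.162  0.343] [-0.0141  0.      0.    ]
[-0.004  0.146  0.35 ] [-0.0141  0.      0.    ]
[-0.004  0.131  0.356] [-0.0141  0.      0.    ]
[-0.004  0.115  0.361] [-0.0141  0.      0.    ]
[-0.004  0.098  0.366] [-0.0141  0.      0.    ]
[-0.004  0.082  0.37 ] [-0.0141  0.      0.    ]
```

```bash
cat > fk.py <<'E'
from h import *
D=[([.241,.004,1.335],.4995,.2306),([.01,-.2,1.36],.3915,.2552),([-.04,-.25,1.36],.3637,.2551),([-.34,-.83,.46],.4164,.1957)]
o=bot.get_obs();j=o["joint_pos"]
D.append((j[1:4],np.hypot(*o["eef_pos"][:2]),o["eef_pos"][2]))
def rows(q):
    a,b,c=q[0],q[0]-q[1],q[0]-q[1]+q[2]
    return np.array([[0,np.cos(a),np.sin(a),np.cos(b),np.sin(b),np.cos(c)],[1,-np.sin(a),np.cos(a),-np.sin(b),np.cos(b),-np.sin(c)]])
M=np.vstack([rows(q) for q,_,_ in D]);y=np.hstack([[r,z] for _,r,z in D])
x,res,rk,sv=np.linalg.lstsq(M,y,rcond=None)
if __name__=="__main__":
    print(o["ft_force"],j,o["joint_vel"])
    print(x.round(3),sv.round(3),(M@x-y).round(4))
E
python3 fk.py
```

```text
[-8.00919155 -0.33694669 -7.46758959] [-0.01897681  0.07607043 -1.08800572 -0.45341983 -0.12001569  0.10205133] [ 0.05389148  0.78652156  0.00687159 -1.24559133 -0.0772933   0.00205757]
[ 0.237 -0.003  0.504  0.395  0.005  0.409] [4.303 3.121 1.096 0.654 0.288 0.19 ] [ 0.0018  0.0002 -0.0025 -0.0003  0.0001 -0.0007  0.0008  0.0016 -0.0006
 -0.0008]
```

```bash
python3 - <<'E'
from h import *
plan(edge0+.017*xs-.032*zs,None,8)
E
```

```text
clock 4.95 pos [ 0.5042 -0.0459  0.1136] F [-8.  -0.3 -7.5] deg [0. 0. 0.] joints [-0.02  0.08 -1.09 -0.45 -0.12  0.1 ] w -0.0
pos in lip0 frame mm [-47.7   0.9 -43.1]
[-0.004  0.165  0.284] [0. 0. 0.]
[-0.004  0.165  0.284] [0. 0. 0.]
[-0.004  0.165  0.284] [0. 0. 0.]
[-0.004  0.165  0.284] [0. 0. 0.]
[-0.004  0.165  0.284] [0. 0. 0.]
[-0.004  0.165  0.284] [0. 0. 0.]
[-0.004  0.165  0.284] [0. 0. 0.]
[-0.004  0.165  0.284] [0. 0. 0.]
```

```bash
python3 -m inch '[[0,0.165,0.28,0,0,0,1],[0,0.165,0.28,0,0,0,1],[0,0.165,0.28,0,0,0,1],[0,0.165,0.28,0,0,0,1],[0,0.165,0.28,0,0,0,1],[0,0.165,0.28,0,0,0,1],[0,0.165,0.28,0,0,0,1],[0,0,0,0,0,0,1]]'
python3 - <<'E'
from h import *
plan(edge0+.017*xs+.07*zs,None,1)
p,d=bot.camera("side");cv2.imwrite("pics/side1.png",p);np.save("pics/side1.npy",d)
p,d=bot.camera("wrist");cv2.imwrite("pics/wrist1.png",p)
p,d=bot.camera("top");cv2.imwrite("pics/top1.png",p)
print(bot.get_obs()["ft_force"])
E
```

```text
clock: 5.75
eef_pos: [0.5607, -0.056, 0.1049]
tool_rot: [0.696, 0.583, 0.27, 0.322]
ft_force: [0.8, 0.0, -0.3]
grip_width: -0.0001
clock 5.75 pos [ 0.5607 -0.056   0.1049] F [ 0.8  0.  -0.3] deg [0. 0. 0.] joints [-0.05  0.2  -0.97 -0.46 -0.1   0.08] w -0.0
pos in lip0 frame mm [  9.2   0.8 -31.6]
[-0.032  3.92  -1.119] [0. 0. 0.]
[-0.22633943  0.07590958 -0.43884204]
```

View pics/side1.png

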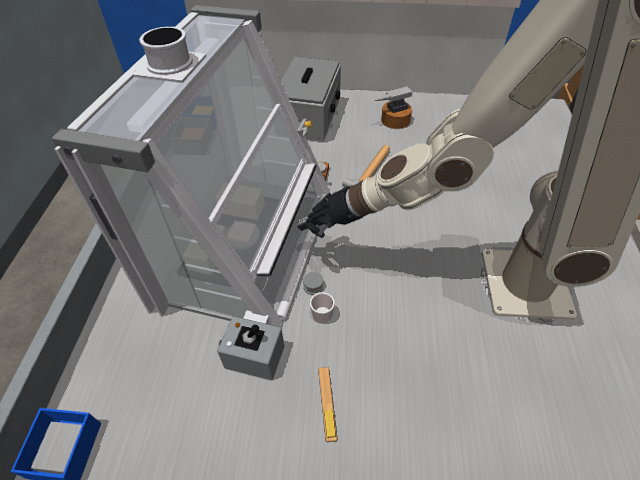

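View pics/wrist1.png

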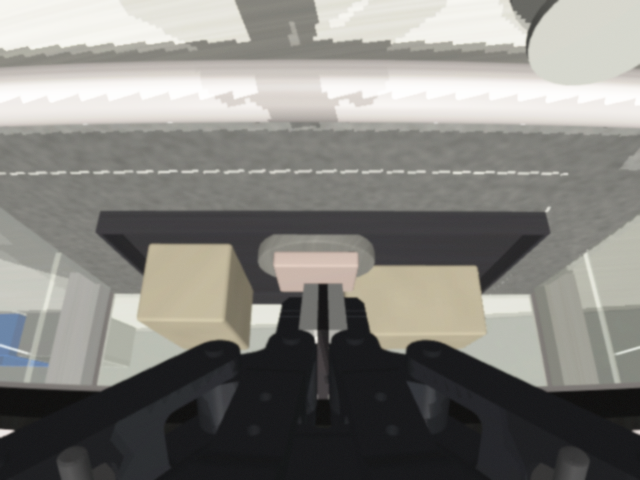

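```bash
python3 -m inch '[[0,0.03,0.1,0,0,0,1],[0,0.03,0.1,0,0,0,1],[0,0.03,0.1,0,0,0,1],[0,0.03,0.1,0,0,0,1],[0,0,0,0,0,0,1],[0,0,0,0,0,0,1],[0,0,0,0,0,0,1],[0,0,0,0,0,0,1]]'
python3 - <<'E'
from h import *
plan(edge0+.017*xs+.07*zs,None,1)
print(bot.get_calibration("side")["cx"])
p,d=bot.camera("side")
cv2.imwrite("pics/z6.png",np.vstack([cv2.resize(p[170:270,260:360],None,fx=5,fy=5,interpolation=cv2.INTER_CUBIC)]))
E
```

```text
clock: 6.7
eef_pos: [0.5687, -0.0575, 0.1003]
tool_rot: [0.696, 0.583, 0.269, 0.322]
ft_force: [0.1, -0.5, 0.5]
grip_width: -0.0
clock 6.7 pos [ 0.5687 -0.0575  0.1003] F [ 0.1 -0.5  0.5] deg [0. 0. 0.] joints [-0.05  0.22 -0.96 -0.47 -0.1   0.08] w -0.0
pos in lip0 frame mm [ 18.4   0.8 -33.2]
[-0.032  3.849 -1.491] [0. 0. 0.]
324.58234701282015
```

View pics/z6.png

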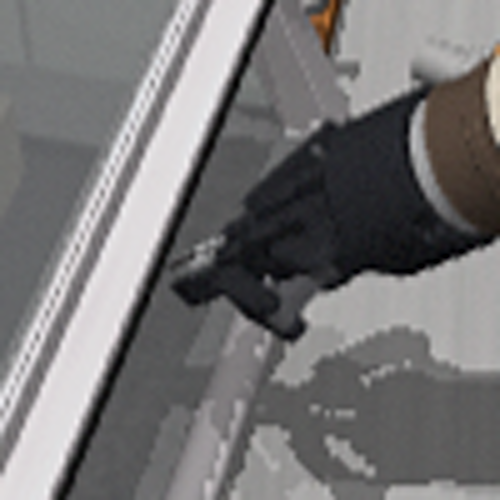

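```bash
python3 -m inch '[[0,0.15,-0.055,0,0,0,1],[0,0.15,-0.055,0,0,0,1],[0,0.15,-0.055,0,0,0,1],[0,0.15,-0.055,0,0,0,1],[0,0.15,-0.055,0,0,0,1],[0,0.15,-0.055,0,0,0,1],[0,0.15,-0.055,0,0,0,1],[0,0.15,-0.055,0,0,0,1]]'
python3 - <<'E'
from h import *
plan(edge0+.018*xs+.07*zs,None,1)
p,d=bot.camera("side")
cv2.imwrite("pics/z7.png",np.vstack([cv2.resize(p[120:260,250:370],None,fx=4,fy=4,interpolation=cv2.INTER_CUBIC)]))
p,d=bot.camera("wrist");cv2.imwrite("pics/wrist2.png",p)
print(bot.get_obs()["ft_force"])
E
```

```text
clock: 7.55
eef_pos: [0.5786, -0.0593, 0.1293]
tool_rot: [0.696, 0.583, 0.268, 0.321]
ft_force: [-2.2, 0.7, -3.0]
grip_width: -0.0001
clock 7.55 pos [ 0.5786 -0.0593  0.1293] F [-2.2  0.7 -3. ] deg [0. 0. 0.] joints [-0.05  0.15 -0.9  -0.34 -0.09  0.08] w -0.0
pos in lip0 frame mm [18.   0.7 -2.5]
[-0.031  2.717 -1.018] [0. 0. 0.]
[-1.70647937 -0.14915946 -0.43822366]
```

View pics/z7.png

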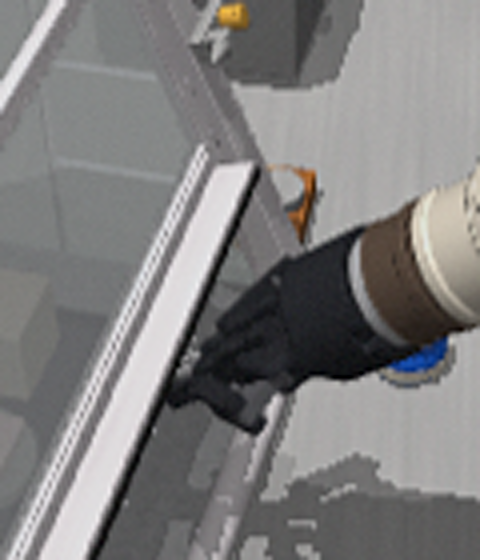

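View pics/wrist2.png

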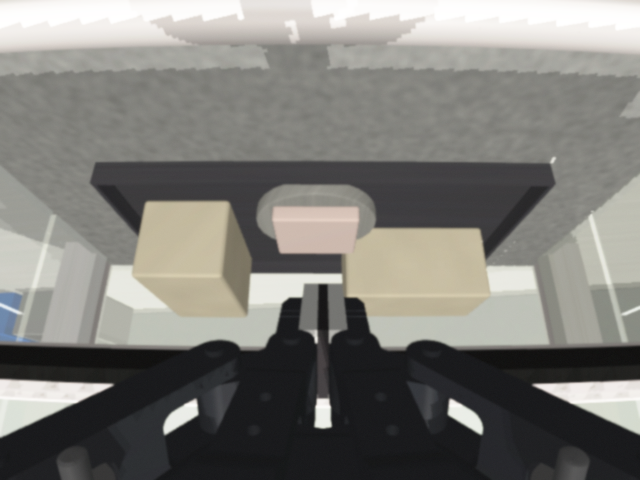

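```bash
python3 -m inch '[[0,0.15,-0.055,0,0,0,1],[0,0.15,-0.055,0,0,0,1],[0,0.15,-0.055,0,0,0,1],[0,0.15,-0.055,0,0,0,1],[0,0.15,-0.055,0,0,0,1],[0,0.15,-0.055,0,0,0,1],[0,0.15,-0.055,0,0,0,1],[0,0.15,-0.055,0,0,0,1]]'
cat > look.py <<'E'
import sys
from h import *
n=sys.argv[1]
plan(edge0+.018*xs+.07*zs,None,1)
p,d=bot.camera("side");q,e=bot.camera("top")
cv2.imwrite("pics/s%s.png"%n,p);cv2.imwrite("pics/t%s.png"%n,q)
a=cv2.resize(p[110:190,270:350],(400,400),interpolation=cv2.INTER_CUBIC);b=cv2.resize(q[180:260,390:470],(400,400),interpolation=cv2.INTER_CUBIC)
cv2.imwrite("pics/z%s.png"%n,np.hstack([a,b]))
E
python3 look.py a
```

```text
clock: 8.45
eef_pos: [0.5902, -0.0613, 0.1602]
tool_rot: [0.696, 0.583, 0.269, 0.322]
ft_force: [-5.7, 1.3, -1.6]
grip_width: -0.0001
clock 8.45 pos [ 0.5902 -0.0613  0.1602] F [-5.7  1.3 -1.6] deg [0. 0. 0.] joints [-0.06  0.09 -0.84 -0.22 -0.09  0.08] w -0.0
pos in lip0 frame mm [18.4  0.7 30.6]
[-0.029  1.472 -0.566] [0. 0. 0.]
```

View pics/za.png

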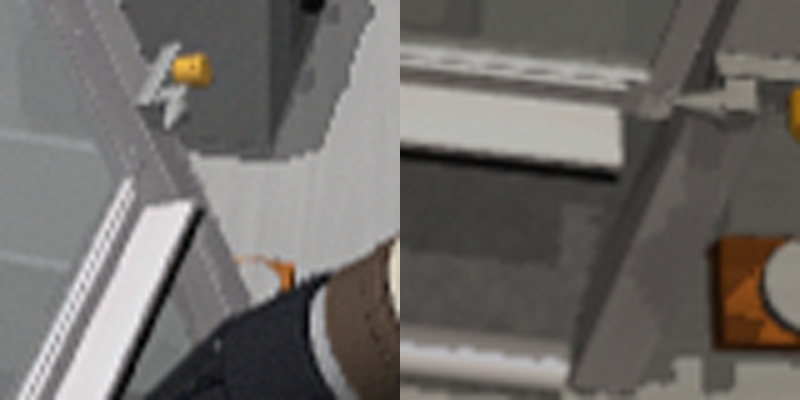

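View pics/sa.png

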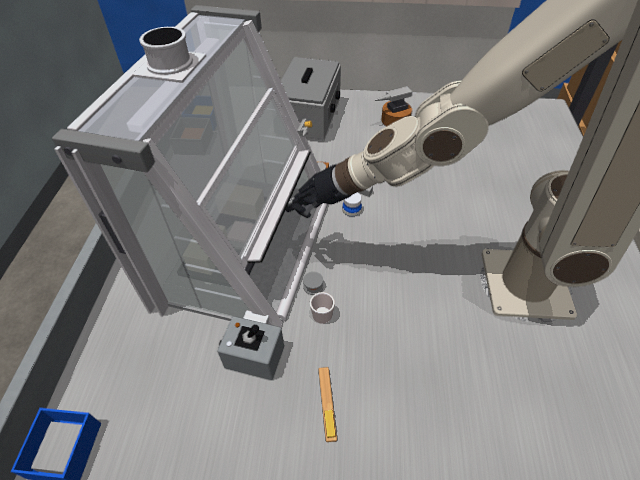

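```bash
python3 - <<'E'
from h import *
ct,cs=bot.get_calibration("top"),bot.get_calibration("side")
R0=np.array([.53431,-.23494,.14693])
X,e=tri(ct,cs,(434,213),(310.6,150.6))
print(X,e,1000*np.array([xs,hy,zs])@(X-R0), "left to go mm", 1000*(zs@(tip0-(X-.009*zs))))
E
```

```text
[ 0.54722011 -0.23607323  0.19002659] 0.008343915846950647 [-2.60887518  1.13932124 44.91288394] left to go mm 46.7002245059079
```

```bash
python3 -m inch '[[0,0.17,-0.06,0,0,0,1],[0,0.17,-0.06,0,0,0,1],[0,0.17,-0.06,0,0,0,1],[0,0.17,-0.06,0,0,0,1],[0,0.17,-0.06,0,0,0,1],[0,0.17,-0.06,0,0,0,1],[0,0.17,-0.06,0,0,0,1],[0,0,0,0,0,0,1]]'
python3 look.py b
```

```text
clock: 9.35
eef_pos: [0.6024, -0.0634, 0.1911]
tool_rot: [0.696, 0.582, 0.27, 0.323]
ft_force: [-3.5, 0.3, -0.4]
grip_width: 0.0003
clock 9.35 pos [ 0.6024 -0.0634  0.1911] F [-3.5  0.3 -0.4] deg [0. 0. 0.] joints [-0.06  0.05 -0.77 -0.11 -0.09  0.07] w 0.0
pos in lip0 frame mm [19.5  0.8 63.9]
[-0.032  0.21  -0.141] [0. 0. 0.]
```

View pics/zb.png

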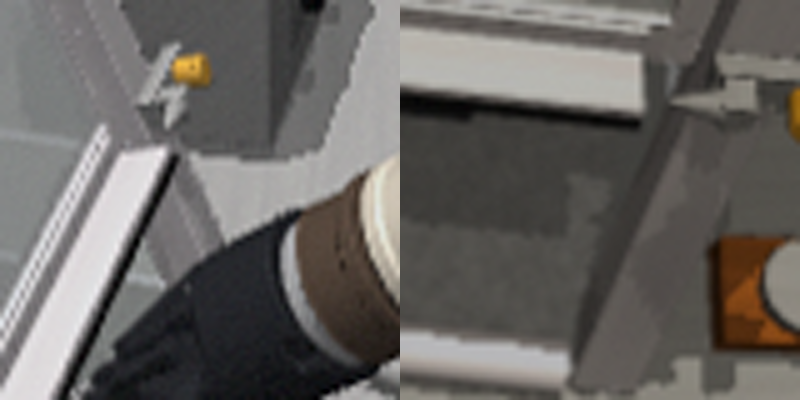

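```bash
cat > ms.py <<'E'
from h import *
import sys
u=[float(v) for v in sys.argv[1:5]]
ct,cs=bot.get_calibration("top"),bot.get_calibration("side")
X,e=tri(ct,cs,u[:2],u[2:])
print(X,e,"left mm",1000*(zs@(tip0-(X-.009*zs))))
# per-camera: plane through hy position: lip right end plane (normal hy) ; and for the tip, its own plane
Rr=np.array([.53431,-.23494,.14693])
for c,l,t in((ct,u[:2],(445,200.5)),(cs,u[2:],(304,135.6))):
    a=plane(c,l,xs,Rr);b=plane(c,t,xs,Rr)
    print("in window front plane: lip y,z",1000*hy@(a-edge0),1000*zs@(a-edge0)-9,"tip",1000*hy@(b-edge0),1000*zs@(b-edge0))
E
python3 ms.py 438.4 202.4 306 139.6; echo initial; python3 ms.py 428.7 227 315.2 164
```

```text
[ 0.55750108 -0.23739537  0.22245293] 0.007689553005936348 left mm 12.688204699467882
in window front plane: lip y,z -178.5883479760589 80.82608515196235 tip -188.75458077786934 97.0629710886844
in window front plane: lip y,z -190.66427287225937 69.35873253196738 tip -189.65205800222083 91.28483832417791
initial
[ 0.53430985 -0.2349376   0.146934  ] 0.003839047674122344 left mm 91.60954508009705
in window front plane: lip y,z -179.38547213222523 3.813260302477147 tip -188.75458077786934 97.0629710886844
in window front plane: lip y,z -182.7008192736303 -2.4536879989838463 tip -189.65205800222083 91.28483832417791
```

```bash
python3 - <<'E'
import cv2,numpy as np
s=cv2.imread("pics/sb.png");s0=cv2.imread("pics/side0.png")
def z(i,x,y):
    a=cv2.resize(i[y:y+40,x:x+40],(400,400),interpolation=cv2.INTER_NEAREST)
    return a
cv2.imwrite("pics/zz.png",np.hstack([z(s,285,125),z(s0,295,145)]))
E
```

```text
(no output)
```

View pics/zz.png

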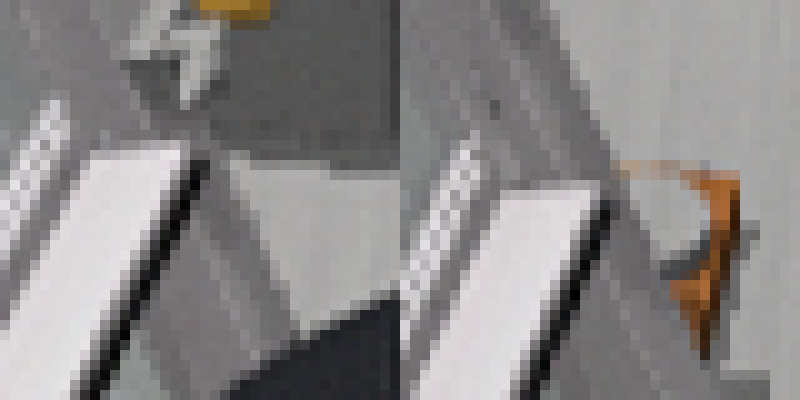

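```bash
sed -i 's/(304,135.6)/(303.2,135.0)/' ms.py; python3 ms.py 438.2 202.2 303.9 139.0; echo initial; python3 ms.py 428.7 227 315.0 163.3
python3 - <<'E'
import cv2,numpy as np
s=cv2.imread("pics/tb.png");s0=cv2.imread("pics/top0.png")
def z(i,x,y): return cv2.resize(i[y:y+40,x:x+40],(400,400),interpolation=cv2.INTER_NEAREST)
cv2.imwrite("pics/zy.png",np.hstack([z(s,420,185),z(s0,415,200)]))
E
```

```text
[ 0.56041016 -0.23760514  0.222732  ] 0.0026982912566839855 left mm 11.433768207733998
in window front plane: lip y,z -178.09202609598998 81.32340821296964 tip -188.75458077786934 97.0629710886844
in window front plane: lip y,z -182.2340628034311 77.33548989810622 tip -187.20942278162167 94.84708669466134
initial
[ 0.53420131 -0.23437183  0.14948608] 0.002723230067509343 left mm 89.2817246888843
in window front plane: lip y,z -179.38547213222523 3.813260302477147 tip -188.75458077786934 97.0629710886844
in window front plane: lip y,z -183.24203138993036 -0.5666262668492692 tip -187.20942278162167 94.84708669466134
```

View pics/zy.png

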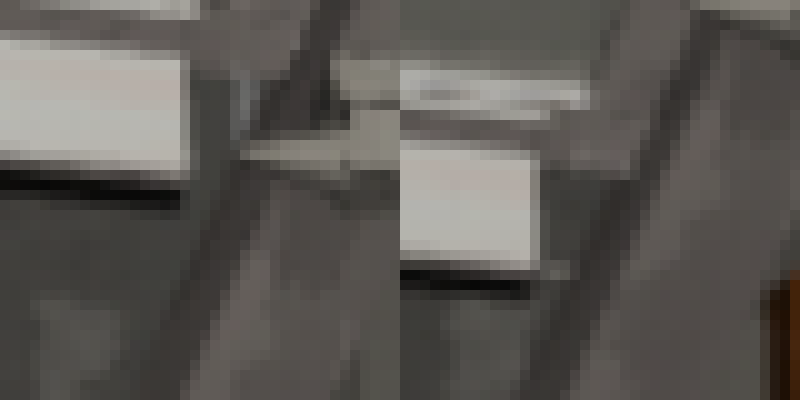

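```bash
sed -i 's/(445,200.5)/(443.8,199.9)/' ms.py; python3 ms.py 438.5 202.4 303.9 139.0; python3 - <<'E'
from h import *
ct=bot.get_calibration("top");Rr=np.array([.53431,-.23494,.14693])
a=plane(ct,(437.7,205.5),xs,Rr);print("underside direct",1000*zs@(a-edge0))
cs=bot.get_calibration("side")
print(tri(ct,cs,(443.8,199.9),(303.2,135.0)))
# side black lower edge corner
a=plane(cs,(305.5,140.5),xs,Rr);print("underside side",1000*zs@(a-edge0))
E
```

```text
[ 0.56036222 -0.23833203  0.22211093] 0.0023759852254948114 left mm 11.99009907108691
in window front plane: lip y,z -178.76430502990038 80.85622388056606 tip -186.2175099896613 98.35410532845643
in window front plane: lip y,z -182.2340628034311 77.33548989810622 tip -187.20942278162167 94.84708669466134
underside direct 80.88999867463788
(array([ 0.56275883, -0.24694792,  0.22766815]), np.float64(0.002299910943707522))
underside side 78.64495888192197
```

```bash
python3 -m inch '[[0,0.15,-0.055,0,0,0,1],[0,0.15,-0.055,0,0,0,1],[0,0.15,-0.055,0,0,0,1],[0,0.15,-0.055,0,0,0,1],[0,0,0,0,0,0,1],[0,0,0,0,0,0,1],[0,0,0,0,0,0,1],[0,0,0,0,0,0,1]]'
python3 look.py c; python3 - <<'E'
import cv2,numpy as np
s=cv2.imread("pics/tc.png");s0=cv2.imread("pics/sc.png")
def z(i,x,y): return cv2.resize(i[y:y+40,x:x+40],(400,400),interpolation=cv2.INTER_NEAREST)
cv2.imwrite("pics/zx.png",np.hstack([z(s,420,180),z(s0,285,115)]))
E
```

```text
clock: 10.25
eef_pos: [0.608, -0.0643, 0.2059]
tool_rot: [0.695, 0.582, 0.27, 0.323]
ft_force: [-0.3, 0.6, -0.6]
grip_width: 0.0003
clock 10.25 pos [ 0.608  -0.0643  0.2059] F [-0.3  0.6 -0.6] deg [0. 0. 0.] joints [-0.06  0.03 -0.74 -0.06 -0.09  0.07] w 0.0
pos in lip0 frame mm [19.8  0.9 79.7]
[-0.037 -0.386  0.068] [0. 0. 0.]
```

View pics/zx.png

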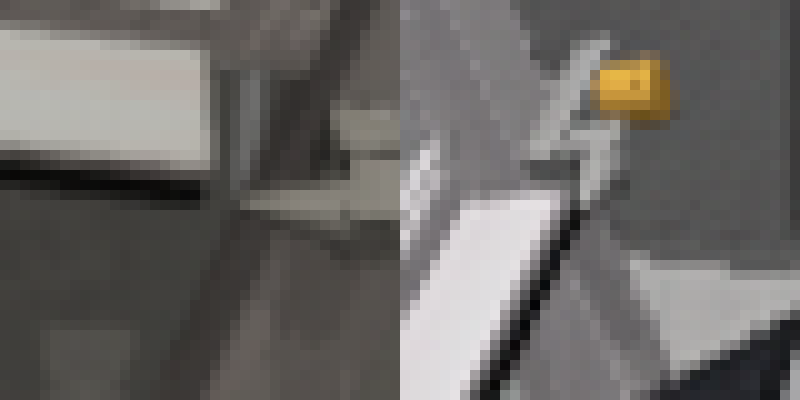

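```bash
python3 ms.py 441 196.7 301.1 134.3; python3 - <<'E'
from h import *
Rr=np.array([.53431,-.23494,.14693])
ct=bot.get_calibration("top")
print(1000*zs@(plane(ct,(440,199.7),xs,Rr)-edge0))
E
```

```text
[ 0.56698264 -0.24059841  0.23422586] 0.0022806500675084246 left mm -1.7591173279129892
in window front plane: lip y,z -179.03459981485096 97.23670185713179 tip -186.2175099896613 98.35410532845643
in window front plane: lip y,z -179.10909047952597 93.73513485484999 tip -187.20942278162167 94.84708669466134
97.77600087068413
```

```bash
python3 -m inch '[[0,-0.15,0.055,0,0,0,1],[0,-0.19,0.07,0,0,0,1],[0,-0.19,0.07,0,0,0,1],[0,-0.19,0.07,0,0,0,1],[0,-0.1,-0.4,0,0,0,1],[0,0,-0.8,0,0,0,1],[0,0,-0.8,0,0,0,1],[0,0,-0.8,0,0,0,1]]'
python3 - <<'E'
from h import *
R40=Rt@Ro.from_rotvec([np.radians(20),0,0]).as_matrix()
# target: in front of switch, 30mm before near face
for h in(.125,.13):
  k=h-.094
  for th in(0,.85,1.0): print(h,th,"near face x from pivot mm",1000*(k*np.tan(th-.5)-.008/np.cos(th-.5)))
plan(pivot-.07*hx+np.array([0,0,.10]),None,8)
E
```

```text
clock: 11.15
eef_pos: [0.5453, -0.0533, 0.2304]
tool_rot: [0.696, 0.583, 0.269, 0.322]
ft_force: [0.1, -0.5, 0.2]
grip_width: -0.0001
0.125 0 near face x from pivot mm -26.0513286037539
0.125 0.85 near face x from pivot mm 2.7995618726752003
0.125 1.0 near face x from pivot mm 7.819425766561113
0.13 0 near face x from pivot mm -28.782841052972852
0.13 0.85 near face x from pivot mm 4.624704346827324
0.13 1.0 near face x from pivot mm 10.550938215780068
clock 11.15 pos [ 0.5453 -0.0533  0.2304] F [ 0.1 -0.5  0.2] deg [0. 0. 0.] joints [-0.04 -0.15 -0.81  0.04 -0.1   0.09] w -0.0
pos in lip0 frame mm [-48.4   0.8  80.9]
[ 1.501 -0.262 -0.027] [0. 0. 0.]
[ 1.501 -0.262 -0.027] [0. 0. 0.]
[ 1.501 -0.262 -0.027] [0. 0. 0.]
[ 1.501 -0.262 -0.027] [0. 0. 0.]
[ 1.501 -0.262 -0.027] [0. 0. 0.]
[ 1.501 -0.262 -0.027] [0. 0. 0.]
[ 1.501 -0.262 -0.027] [0. 0. 0.]
[ 1.501 -0.262 -0.027] [0. 0. 0.]
```

```bash
python3 -m inch '[[0.85,-0.1,-0.15,0,0,0,1],[0.85,-0.1,-0.1,0,0,0,1],[0.85,-0.1,0,0,0,0,1],[0.85,-0.1,0,0,0,0,1],[0.85,-0.1,0,0,0,0,1],[0.85,-0.1,0,0,0,0,1],[0.85,-0.1,0,0,0,0,1],[0.85,-0.1,0,0,0,0,1]]'
python3 - <<'E'
from h import *
plan(pivot-.07*hx+np.array([0,0,.08]),None,8)
E
```

```text
clock: 11.95
eef_pos: [0.5584, 0.1179, 0.2193]
tool_rot: [0.696, 0.583, 0.27, 0.322]
ft_force: [0.9, -0.2, -0.3]
grip_width: -0.0002
clock 11.95 pos [0.5584 0.1179 0.2193] F [ 0.9 -0.2 -0.3] deg [0. 0. 0.] joints [ 0.45 -0.02 -0.71  0.11 -0.46  0.44] w -0.0
pos in lip0 frame mm [-60.6 171.6  64.6]
[ 0.646 -0.24   0.067] [0. 0. 0.]
[ 0.646 -0.24   0.067] [0. 0. 0.]
[ 0.646 -0.24   0.067] [0. 0. 0.]
[ 0.646 -0.24   0.067] [0. 0. 0.]
[ 0.646 -0.24   0.067] [0. 0. 0.]
[ 0.646 -0.24   0.067] [0. 0. 0.]
[ 0.646 -0.24   0.067] [0. 0. 0.]
[ 0.646 -0.24   0.067] [0. 0. 0.]
```

```bash
python3 -m inch '[[0.65,-0.24,0.07,0,0,0,1],[0.65,-0.24,0.07,0,0,0,1],[0.65,-0.24,0.07,0,0,0,1],[0.65,-0.24,0.07,0,0,0,1],[0.65,-0.24,0.07,0,0,0,1],[0.65,-0.24,0.07,0,0,0,1],[0.65,-0.24,0.07,0,0,0,1],[0.65,-0.24,0.07,0,0,0,1]]'
python3 - <<'E'
from h import *
plan(pivot-.06*hx+np.array([0,0,.025]),None,8)
for n in("top","side"):
    p,d=bot.camera(n);cv2.imwrite("pics/%sd.png"%n,p)
E
```

```text
clock: 12.75
eef_pos: [0.5614, 0.2494, 0.1733]
tool_rot: [0.696, 0.583, 0.27, 0.322]
ft_force: [0.0, -0.2, 0.3]
grip_width: -0.0001
clock 12.75 pos [0.5614 0.2494 0.1733] F [ 0.  -0.2  0.3] deg [0. 0. 0.] joints [ 0.72  0.21 -0.58  0.14 -0.63  0.68] w -0.0
pos in lip0 frame mm [-63.7 301.7  14.6]
[-0.004 -0.177  0.211] [0. 0. 0.]
[-0.004 -0.177  0.211] [0. 0. 0.]
[-0.004 -0.177  0.211] [0. 0. 0.]
[-0.004 -0.177  0.211] [0. 0. 0.]
[-0.004 -0.177  0.211] [0. 0. 0.]
[-0.004 -0.177  0.211] [0. 0. 0.]
[-0.004 -0.177  0.211] [0. 0. 0.]
[-0.004 -0.177  0.211] [0. 0. 0.]
```

View pics/sided.png

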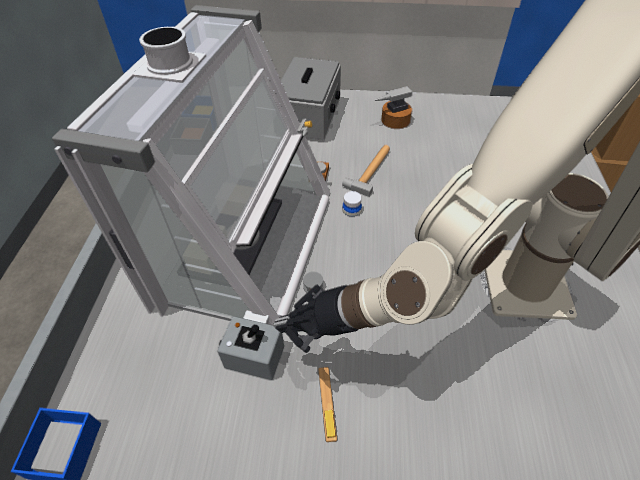

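View pics/topd.png

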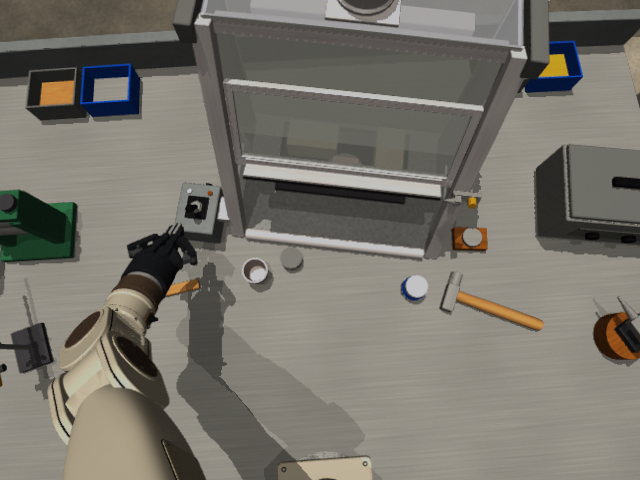

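```bash
python3 -m inch '[[0,-0.18,0.2,0,0,0,1],[0,-0.18,0.2,0,0,0,1],[0,-0.18,0.2,0,0,0,1],[0,-0.18,0.2,0,0,0,1],[0,-0.18,0.21,0,0,0,1],[0,-0.18,0.21,0,0,0,1],[0,-0.18,0.21,0,0,0,1],[0,-0.15,0.21,0,0,0,1]]'
python3 - <<'E'
from h import *
plan(pivot-.01*hx+np.array([0,0,.025]),None,8)
E
```

```text
clock: 13.65
eef_pos: [0.5699, 0.247, 0.1191]
tool_rot: [0.696, 0.583, 0.269, 0.322]
ft_force: [-0.2, -0.5, -0.0]
grip_width: 0.0005
clock 13.65 pos [0.5699 0.247  0.1191] F [-0.2 -0.5 -0. ] deg [0. 0. 0.] joints [ 0.7   0.31 -0.64 -0.02 -0.62  0.66] w 0.0
pos in lip0 frame mm [-36.9 300.7 -33.3]
[0.001 0.163 0.192] [0. 0. 0.]
[0.001 0.163 0.192] [0. 0. 0.]
[0.001 0.163 0.192] [0. 0. 0.]
[0.001 0.163 0.192] [0. 0. 0.]
[0.001 0.163 0.192] [0. 0. 0.]
[0.001 0.163 0.192] [0. 0. 0.]
[0.001 0.163 0.192] [0. 0. 0.]
[0.001 0.163 0.192] [0. 0. 0.]
```

```bash
python3 -m inch '[[0,0.163,0.192,0,0,0,1],[0,0.163,0.192,0,0,0,1],[0,0.163,0.192,0,0,0,1],[0,0.163,0.192,0,0,0,1],[0,0.163,0.192,0,0,0,1],[0,0.163,0.192,0,0,0,1],[0,0.163,0.192,0,0,0,1],[0,0.163,0.192,0,0,0,1]]'
python3 - <<'E'
from h import *
o=bot.get_obs();print("x from pivot",1000*hx@(o["eef_pos"]-pivot))
p,d=bot.camera("top");q,d=bot.camera("side")
f=lambda i,x,y:cv2.resize(i[y:y+80,x:x+80],(400,400),interpolation=cv2.INTER_CUBIC)
cv2.imwrite("pics/ze.png",np.hstack([f(p,160,170),f(q,215,300)]));print(bot.get_obs()["ft_force"])
E
```

```text
clock: 14.45
eef_pos: [0.62, 0.2382, 0.12]
tool_rot: [0.696, 0.583, 0.27, 0.322]
ft_force: [-2.3, 0.4, 1.5]
grip_width: -0.0001
x from pivot -9.547707472162061
[-0.40563451 -0.1546927  -0.57976454]
```

View pics/ze.png

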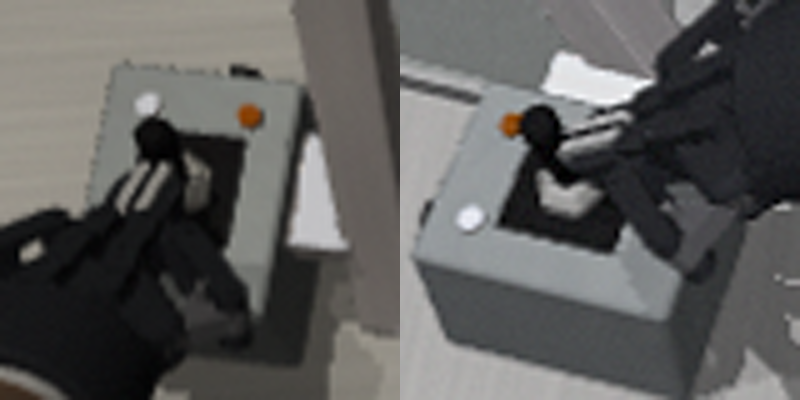

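```bash
python3 -m inch '[[0,0.08,0.095,0,0,0,1],[0,0.08,0.095,0,0,0,1],[0,0.08,0.095,0,0,0,1],[0,0.08,0.095,0,0,0,1],[0,0,0,0,0,0,1],[0,0,0,0,0,0,1],[0,0,0,0,0,0,1],[0,0,0,0,0,0,1]]'
python3 - <<'E'
from h import *
o=bot.get_obs();print("x from pivot",1000*hx@(o["eef_pos"]-pivot))
p,d=bot.camera("top");q,d=bot.camera("side")
f=lambda i,x,y:cv2.resize(i[y:y+80,x:x+80],(400,400),interpolation=cv2.INTER_CUBIC)
cv2.imwrite("pics/zf.png",np.hstack([f(p,160,170),f(q,215,300)]));print(bot.get_obs()["ft_force"])
E
```

```text
clock: 15.35
eef_pos: [0.6319, 0.2361, 0.12]
tool_rot: [0.696, 0.583, 0.27, 0.322]
ft_force: [-0.3, 0.2, 0.0]
grip_width: 0.0001
x from pivot 2.5223558242511293
[-1.01375879  0.22872096 -0.06624489]
```

View pics/zf.png

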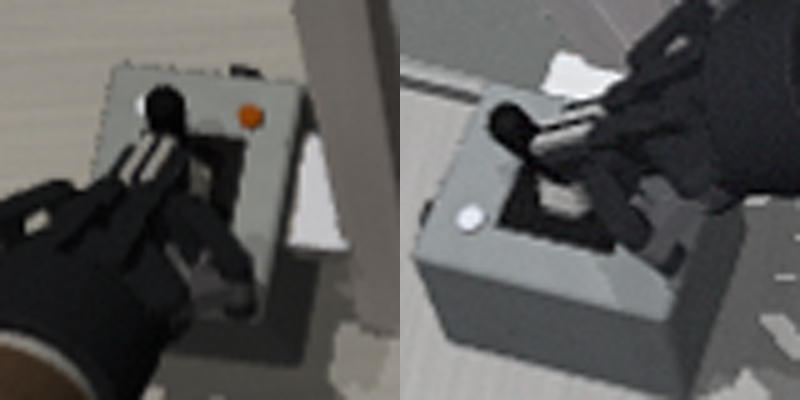

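Nearly over, with no stop force yet. I'll push a little further in small steps.

```bash
python3 -m inch '[[0,0.05,0.06,0,0,0,1],[0,0.05,0.06,0,0,0,1],[0,0.05,0.06,0,0,0,1],[0,0,0,0,0,0,1],[0,0,0,0,0,0,1],[0,0,0,0,0,0,1],[0,0,0,0,0,0,1],[0,0,0,0,0,0,1]]'
python3 - <<'E'
from h import *
o=bot.get_obs();print("x from pivot",1000*hx@(o["eef_pos"]-pivot))
p,d=bot.camera("top");q,d=bot.camera("side")
f=lambda i,x,y:cv2.resize(i[y:y+80,x:x+80],(400,400),interpolation=cv2.INTER_CUBIC)
cv2.imwrite("pics/zg.png",np.hstack([f(p,160,170),f(q,215,300)]));print(bot.get_obs()["ft_force"])
E
```

```text
clock: 16.25
eef_pos: [0.6335, 0.236, 0.1192]
tool_rot: [0.695, 0.585, 0.268, 0.321]
ft_force: [-29.1, 3.3, 17.7]
grip_width: -0.0001
x from pivot 4.147796689552349
[-29.47853959   3.34304044  16.365233  ]
```

View pics/zg.png

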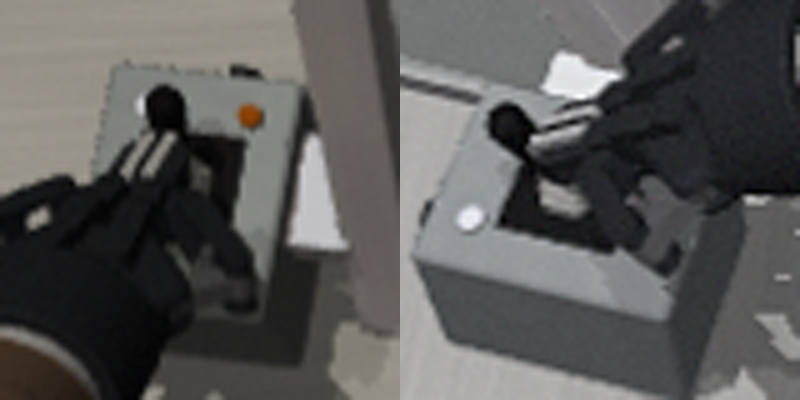

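The switch is on its stop, with about 33 N at the fingertips. Now I back off.

```bash
python3 -m inch '[[0,-0.16,-0.19,0,0,0,1],[0,-0.16,-0.19,0,0,0,1],[0,-0.3,-0.4,0,0,0,1],[0,-0.3,-0.4,0,0,0,1],[0,-0.1,-0.6,0,0,0,1],[0,0,-0.7,0,0,0,1],[0,0,-0.7,0,0,0,1],[0,0,0,0,0,0,1]]'
python3 look.py h; python3 - <<'E'
from h import *
s=cv2.imread("pics/th.png");s0=cv2.imread("pics/sh.png")
def z(i,x,y): return cv2.resize(i[y:y+40,x:x+40],(400,400),interpolation=cv2.INTER_NEAREST)
cv2.imwrite("pics/zw.png",np.hstack([z(s,420,180),z(s0,285,115)]))
p,q=s,s0
f=lambda i,x,y:cv2.resize(i[y:y+80,x:x+80],(400,400),interpolation=cv2.INTER_CUBIC)
cv2.imwrite("pics/zv.png",np.hstack([f(p,160,170),f(q,215,300)]))
for i0,i1,n in((cv2.imread("pics/top0.png"),s,"t"),(cv2.imread("pics/side0.png"),s0,"s")): pass
E
```

```text
clock: 17.15
eef_pos: [0.5608, 0.2497, 0.1538]
tool_rot: [0.695, 0.583, 0.271, 0.322]
ft_force: [1.0, 0.6, 1.3]
grip_width: 0.0001
clock 17.15 pos [0.5608 0.2497 0.1538] F [1.  0.6 1.3] deg [0. 0. 0.] joints [ 0.72  0.24 -0.61  0.08 -0.63  0.68] w 0.0
pos in lip0 frame mm [-57.6 301.8  -3.9]
[-12.074   3.83    1.792] [0. 0. 0.]
```

View pics/zw.png

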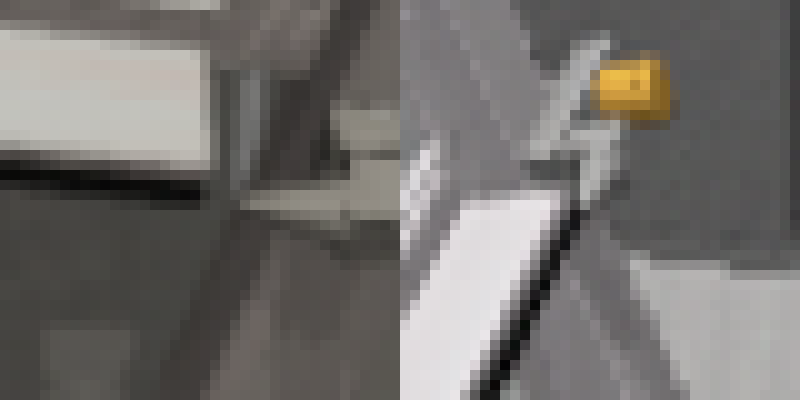

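View pics/zv.png

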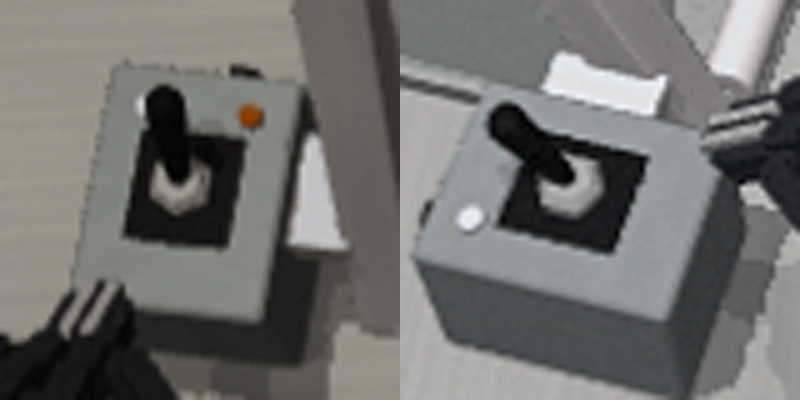

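View pics/th.png

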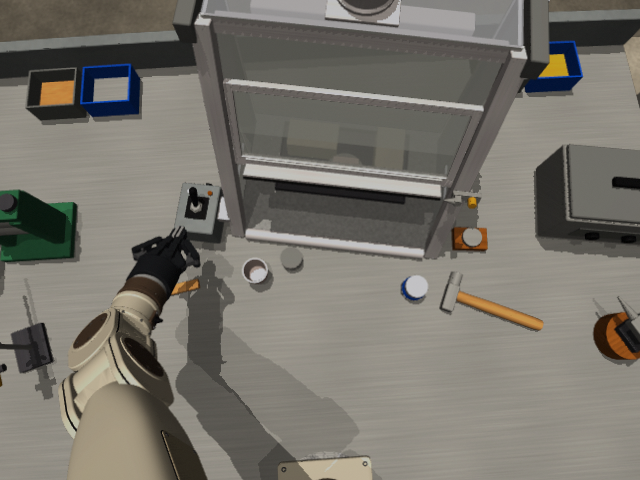

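The window is unmoved since the push: lip underside corner at (440,199.7), pointer tip at (443.5,200). The switch leans away, nothing on the bench has shifted, and the gripper is clear. I'm handing in.

```bash
python3 -c "
from workcell import bot
print(bot.job_done(),bot.get_obs()['clock'])"
```

```text
the job is handed in; nothing more can be done
the job is handed in; nothing more can be done
```

The window is up at the pointer and the toggle switch is on. I handed the job in at about 17.2 s of the 45 s; no verdict is reported.

- **Window:** I pushed it up from under the lip with shut fingers, about 95 mm of travel at roughly 40 mm/s. Read in the window's front plane, both cameras put the lip's underside about 1 mm below the pointer tip. Triangulating both views against my first, coarser tip fix put it 1.8 mm above. All of these are within the 8 mm allowed, and the last pictures show the window unmoved after I backed off.
- **Switch:** I pushed it until it met its stop, with about 33 N at the fingertips. In both last pictures the handle leans fully away.
- **Surroundings:** In the last top picture the pointer, jar, cup, spool, block and mallet look unmoved from the start. The brush was partly hidden by the arm. The gripper stood clear, and the force reading was near zero.

**Off-plan and uncertain points:**
- Joint 3 came within about 0.002 rad of its lower limit on the way in. I had planned a 20 degree downward tilt square to the window, but the arm could not fold that far, so I pushed with the tool about 40 degrees down.
- Midway, two readings of the remaining lift differed (16 and 22 mm) because I had misread a corner pixel. After zooming in, both cameras gave 17.5 mm.

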